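# Seat the broad depth gauge in the strap trimmer

### The job

The strap trimmer's feed gap is to be checked for depth: take the broad-bladed depth gauge out of the wooden rack and lower it, blade down, into the gap between the trimmer's two steel cheeks, about midway along the cheeks, until its collar sits flat on top of them. Guide it down with the gripper instead of dropping it in, let go and leave it standing there. Leave the narrow gauge where it is in the rack.

Things in the scene. Friction and masses are not known exactly. Their poses are not given: they have to be found in the camera images.
- broad_gauge_grip (a point): Depth gauge to use, upright in the rack, about 0.2 kg. Steel blade 50 wide (y), 6 thick (x), 55 long, below; dark collar plate 50 (x) by 56 by 6; on top a dark wooden grip 16 (x) by 40 (y) by 50 high, to grip across its 16 mm. Point: centre of the wooden grip, 31 mm above the collar's underside, 86 above the blade's end. z up, y along the blade's width; symmetrical.
- narrow_gauge_grip (a point): The other depth gauge, to be left alone, in the rack's other slot: same build and heights, but blade 20 mm wide, collar 50 by 26 mm, grip 16 by 20 mm. Point: centre of its wooden grip; axes as for the broad gauge.
- rack: Fixed light wooden block 70 (x) by 230 (y) by 35 mm high, origin at the centre of its underside, on either side of the bench. Two slots along y, 25 mm deep, their centres 55 mm either way along y, hold the gauges, either one in either slot. Raise a gauge over 25 mm to clear it.
- gap_mouth (a point): Strap trimmer, fixed: green base 120 by 130 by 15 mm; two upright steel cheeks 90 mm long (y), tops 75 mm above the bench, 60 mm over their outer faces. The gap between them is 16 mm wide (x), open-ended, 60 deep, flaring to 36 in its top 12 mm. Point: middle of the gap, level with the cheeks' tops; y along the gap, z up. A gauge fully home has its collar flat on the tops.

How it is judged (in metres and radians):
On the way:
1. the gripper, still holding the broad gauge, has lowered its blade at least 25 mm into the trimmer's gap (z of broad_gauge_grip in the frame of gap_mouth below 0.061 m and horizontal distance between broad_gauge_grip and gap_mouth below 0.025 m and angle between broad_gauge_grip's own z axis and vertical below 0.26 rad and contact force between the fingers and broad_gauge above 0.5 N), for 0.1 s.
At the end, for the whole second after the job is handed in: Broad gauge at rest and released in the gap, blade down, within 5 mm of fully home, within 7 degrees of upright and 12 degrees of the gap's line, within 20 mm of the middle along the gap and 12 mm across it; narrow gauge within 20 mm of its start (z of broad_gauge_grip in the frame of gap_mouth between 0.025 and 0.036 m and x of broad_gauge_grip in the frame of gap_mouth between -0.012 and 0.012 m and y of broad_gauge_grip in the frame of gap_mouth between -0.02 and 0.02 m and angle between the y axis of broad_gauge_grip and the y axis of gap_mouth, either way round below 0.21 rad and angle between broad_gauge_grip's own z axis and vertical below 0.12 rad and linear speed of broad_gauge below 0.02 m/s and distance of narrow_gauge_grip from where it was at the start of the episode below 0.02 m); the robot touches nothing.
It fails at once if the narrow gauge is moved by more than 20 mm (distance of narrow_gauge_grip from where it was at the start of the episode above 0.02 m).
It also fails if it takes over 40 s, if anything falls off the work surface, if the arm or the gripper's body presses on something with over 40 N, if the wrist force passes 120 N, or if a joint passes its speed limit or range.

### The arm

A 6-joint arm with a two-finger parallel gripper is mounted at the origin on the work surface. World frame = base frame: x ahead of the robot, y to its left, z up, the work surface at z = 0. Lengths are in mm, angles in rad, forces in N, time in s.
With the tool pointing down it reaches from about 350 to 975 mm from the base axis. Payload 7.1 kg.
Tool frame: the origin (TCP) lies at the very end of the fingers, on their centre line; the grasp point (between the pads) lies ctrl.hold_point_z behind it (ctrl.hold_point_z is the distance from the TCP to the grasp point, in mm); z points along the fingers, y is the line along which they close (so a half turn about z gives the same grasp; the last joint's range is limited). The gripper opens to 88 mm and grips with 3 to 60 N. Pads are 20 mm wide; open, the fingers measure 115 mm over their backs; the gripper's body (75 mm by 178 mm) begins 61 mm behind the grasp point.
Start: joints at [-1.194, 0.423, 1.63, -0, 1.089, -0.019], TCP at [240.982, -576.656, 222.675] pointing down, gripper open.
Joint ranges: [-3, 3], [-0.9, 2.11], [0.09, 2.58], [-1.31, 4.45], [0.11, 2.69], [-2.54, 2.54]. Speed limits (rad/s): [2.39, 2.39, 3.01, 3.14, 3.14, 3.14].

### API

Orientations are given as a rotation vector (axis times angle).
In Python, from workcell import ctrl gives the robot as it stands. The module is installed in compiled form; this text tells all that it offers.
- The arm moves only by the shell command python3 -m creep 'ROWS'. ROWS is JSON, a list of rows, each an object with "translation": the shift along the tool's x, y, z in mm, a list of three; "angular": the turn, a rotation vector about the tool's x, y, z in rad, a list of three; "jaw": the opening, from 0 (shut) to 1 (fully open). A call has exactly 8 rows; each row is the pose to reach, as a shift and turn from the pose commanded when the call began, along the tool's axes at that moment; what a row does not reach only later rows make up. A row lasts 1/8 s, in which the tool goes at most 62.5 mm and 10.7 degrees, less where a joint would pass 70% of its speed; a pose out of reach is approached as far as the arm can. A call with a gripper value outside its range is refused whole. The fingers move at their own pace and stop on an object; the grip force is fixed at half the most. Time passes only in rows, so rows that repeat a pose let the fingers close, or fill a call up. It gives the time, the measured TCP pose, the force, the opening and the grip force at its end, in the units of the state.
- ctrl.get_obs(): the state, without advancing time (a new reading comes with each control period).
- ctrl.get_image(name): name is "scene" or "side" or "wrist"; returns the picture (420x560x3 uint8, red, green, blue); there is no depth.
- ctrl.camera_info(name): a dict with "camera_matrix" (3x3 intrinsics, pixels), "world_from_camera" (4x4, takes a point from camera to world coordinates). Camera axes: x right, y up, looking along -z (the intrinsics and any distortion apply to the point x, -y, -z); pixel columns grow to the right and rows downward; lengths in mm; the calibration is good to about 2 mm. A picture is of the moment at which its call begins: read the wrist's pose just before it. camera_info takes no time and is no camera call; for the wrist camera it gives the pose at the moment of the call.
- ctrl.close_job(): hands the job in; it is judged then, once.
Trained networks look in the newest picture that a camera, given by its name, has taken for a name from the list of things; names that differ only in an ending like _2 or _b are one class to them, and where a whole thing is asked for, a point or a joint stands for the part that bears it (a point fixed in the world has none). Each returns a list of dicts, best first, with "score" (0 to 1); they miss things now and then, are a little off and sometimes report something else, mostly with a low value. They report only what shows in the picture. A call takes as long as a camera call.
- ctrl.look_for(camera, label): "rect" ([left, top, right, bottom] in pixels, round what is visible of it).
The state is a dict: "t": time; "qpos": joint angles; "qvel": joint speeds; "joint_torque": joint torques, N m; "ee_pos": TCP position; "orientation": TCP orientation; "ft_force": force on the tool from outside, world axes, zero at the start; "moment": the same for the moment, N m; "width": finger opening in mm; "grasp_force": force on a finger pad.
Only numpy, scipy, OpenCV 4.12 (cv2) and the standard library are available. Lean on these libraries where they do the work, as an engineer would, in place of code of your own. Each camera call takes 0.05 s, during which the arm holds its last target. There are 200 camera calls.

## Working session

There is one attempt and no reset: what is moved stays moved. The work goes in short steps, Python scripts to look and compute and a shell command to move; the robot and the scene stay as the last step left them, time stands still between calls to the robot, and variables do not carry over. Pictures are saved under pics/ and viewed, at most 10 in all, crops included, and the job is handed in when it is done.

```bash
mkdir -p pics; cat > h.py <<'E'
import numpy as np, cv2
from workcell import ctrl
def snap(n,f):
    im=ctrl.get_image(n); cv2.imwrite(f'pics/{f}.png',im[:,:,::-1]); return im
def P(n):
    c=ctrl.camera_info(n); K=np.array(c['camera_matrix']); W=np.array(c['world_from_camera']); return K,W,c
def ray(n,uv,c=None):
    K,W,_=c or P(n); d=np.linalg.inv(K)@[uv[0],uv[1],1]; d=W[:3,:3]@(d*[1,-1,-1]); return W[:3,3],d/np.linalg.norm(d)
def proj(n,X,c=None):
    K,W,_=c or P(n); p=np.linalg.inv(W)@[*X,1]; q=K@(p[:3]*[1,-1,-1]); return q[:2]/q[2]
def tri(rs):
    A=sum(np.eye(3)-np.outer(d,d) for o,d in rs); b=sum((np.eye(3)-np.outer(d,d))@o for o,d in rs); return np.linalg.solve(A,b)
E
python3 - <<'E'
from h import *
np.set_printoptions(precision=2,suppress=True)
ims=[]
for n in ['scene','side','wrist']:
    c=P(n); im=snap(n,n+'0'); ims.append(im); print(n,c[0].tolist(),c[1].round(2).tolist(),[k for k in c[2]])
    for l in ['broad_gauge_grip','narrow_gauge_grip','rack','gap_mouth']:
        print(l,[(np.round(r['rect']).tolist(),round(r['score'],2)) for r in ctrl.look_for(n,l)][:3])
o=ctrl.get_obs(); print(o); print(ctrl.hold_point_z)
E
```

```text
scene [[471.6472709349438, 0.0, 277.4269956181077], [0.0, 471.6472709349438, 208.43868811436622], [0.0, 0.0, 1.0]] [[0.39, -0.66, 0.64, 1062.09], [0.92, 0.27, -0.27, -226.17], [0.01, 0.7, 0.72, 654.68], [0.0, 0.0, 0.0, 1.0]] ['camera_matrix', 'world_from_camera']
broad_gauge_grip [([132.0, 200.0, 172.0, 241.0], 0.71)]
narrow_gauge_grip [([211.0, 189.0, 227.0, 229.0], 0.68)]
rack [([118.0, 208.0, 256.0, 270.0], 0.89), ([211.0, 190.0, 226.0, 228.0], 0.55)]
gap_mouth [([303.0, 162.0, 382.0, 231.0], 0.65)]
side [[420.0687173605025, 0.0, 276.0836361172506], [0.0, 420.0687173605025, 209.90628452083394], [0.0, 0.0, 1.0]] [[-0.88, 0.24, -0.42, 201.39], [-0.48, -0.44, 0.76, 653.45], [0.0, 0.86, 0.5, 540.85], [0.0, 0.0, 0.0, 1.0]] ['camera_matrix', 'world_from_camera']
broad_gauge_grip []
narrow_gauge_grip [([305.0, 185.0, 330.0, 226.0], 0.68), ([330.0, 171.0, 358.0, 209.0], 0.67)]
rack [([289.0, 192.0, 372.0, 251.0], 0.85)]
gap_mouth [([216.0, 248.0, 306.0, 332.0], 0.78)]
wrist [[369.35907414295343, 0.0, 279.22239192986643], [0.0, 369.35907414295343, 209.0172478224666], [0.0, 0.0, 1.0]] [[0.39, 0.9, 0.22, 300.67], [-0.92, 0.37, 0.09, -551.23], [-0.0, -0.24, 0.97, 384.72], [0.0, 0.0, 0.0, 1.0]] ['camera_matrix', 'world_from_camera']
broad_gauge_grip []
narrow_gauge_grip []
rack []
gap_mouth []
{'t': 0.75, 'qpos': array([-1.19,  0.42,  1.63, -0.  ,  1.09, -0.02]), 'qvel': array([-0., -0., -0.,  0.,  0.,  0.]), 'joint_torque': array([ -0.  , -54.45, -27.4 ,   0.06,   0.02,  -0.  ]), 'ee_pos': array([ 240.99, -576.67,  222.71]), 'orientation': array([3.08, 0.62, 0.  ]), 'ft_force': array([ 0.11, -0.27,  0.37]), 'moment': array([0.02, 0.04, 0.02]), 'grasp_force': 0.0, 'width': 87.52716583657113}
18.700000000000003
```

View pics/scene0.png

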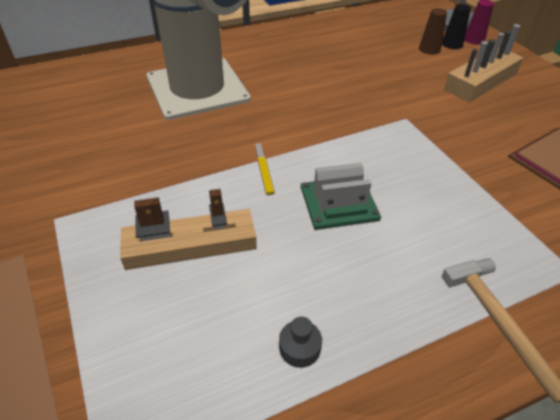

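View pics/side0.png

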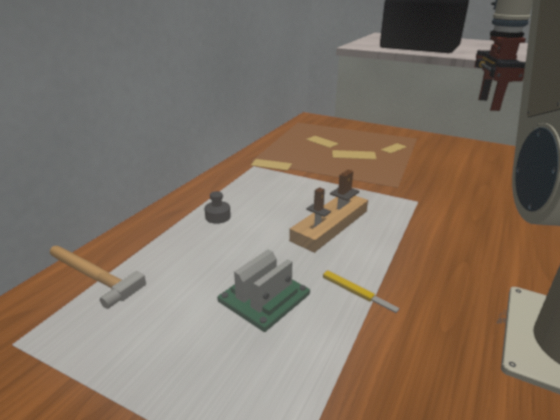

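The scene view shows the broad gauge's grip at about (149,212), the narrow one at (216,200) and the trimmer at (341,190). In the side view they are at about (346,182), (319,199) and (263,278). The side detector labelled both gauges "narrow", but relative size and position settle which is which.

```bash
python3 - <<'E'
from h import *
np.set_printoptions(precision=1,suppress=True)
for k,a,b in [('broad',(149,212),(346,182)),('narrow',(216,200),(319,199)),('gap',(343,180),(264,273))]:
    X=tri([ray('scene',a),ray('side',b)]); print(k,X,proj('scene',X)-a,proj('side',X)-b)
# rack top corners in scene/side
for a in [(122,238),(254,213),(256,237),(124,264)]:
    o,d=ray('scene',a); z=35 if a[1]<240 else 0; print(o+d*(z-o[2])/d[2])
c=P('wrist');o=ctrl.get_obs()
from scipy.spatial.transform import Rotation as R
Rt=R.from_rotvec(o['orientation']).as_matrix(); print(Rt, Rt.T@(c[1][:3,3]-o['ee_pos']), Rt.T@c[1][:3,:3])
E
```

```text
broad [ 487.3 -211.1   94. ] [-0.5 -0.4] [-0.4  0.3]
narrow [ 507.3 -100.9   96.8] [0.3 0.3] [ 0.3 -0.2]
gap [508.5 141.6  60.2] [-0.6 -0.3] [-0.6  0.2]
[ 472.2 -264.9   35. ]
[503.2 -33.8  35. ]
[558.1 -50.9  35. ]
[ 499.9 -274.2    0. ]
[[ 0.9  0.4  0. ]
 [ 0.4 -0.9 -0. ]
 [-0.   0.  -1. ]] [  64.9   -0.4 -162.1] [[ 0.   1.   0.2]
 [ 1.  -0.   0. ]
 [ 0.   0.2 -1. ]]
```

```bash
cat >> h.py <<'E'
from scipy.spatial.transform import Rotation as R
def rel(T,yaw):
    "shift and turn in tool axes to TCP T, tool x at world angle yaw (deg), pointing down"
    o=ctrl.get_obs(); A=R.from_rotvec(o['orientation'])
    a=np.radians(yaw); x=np.array([np.cos(a),np.sin(a),0]); z=np.array([0,0,-1.]); B=R.from_matrix(np.c_[x,np.cross(z,x),z])
    print('shift',A.inv().apply(np.array(T)-o['ee_pos']).round(1),'turn',(A.inv()*B).as_rotvec().round(4))
E
python3 -c "
from h import *
rel((490,-180,260),79.7)"
```

```text
shift [ 382.7 -270.   -37.3] turn [ 0.      0.     -0.9952]
```

```bash
python3 -m creep '[{"translation":[48,-34,-5],"angular":[0,0,-0.125],"jaw":1},{"translation":[96,-68,-10],"angular":[0,0,-0.25],"jaw":1},{"translation":[144,-101,-15],"angular":[0,0,-0.375],"jaw":1},{"translation":[192,-135,-20],"angular":[0,0,-0.5],"jaw":1},{"translation":[240,-169,-25],"angular":[0,0,-0.625],"jaw":1},{"translation":[287,-202,-30],"angular":[0,0,-0.75],"jaw":1},{"translation":[335,-236,-34],"angular":[0,0,-0.875],"jaw":1},{"translation":[383,-270,-37],"angular":[0,0,-0.995],"jaw":1}]'
python3 - <<'E'
from h import *
np.set_printoptions(precision=2,suppress=True)
o=ctrl.get_obs(); print(o['ee_pos'],o['orientation'],o['qvel'])
snap('wrist','w1')
for l in ['broad_gauge_grip','narrow_gauge_grip','rack','gap_mouth']:
    print(l,[(np.round(r['rect']).tolist(),round(r['score'],2)) for r in ctrl.look_for('wrist',l)][:3])
print(P('wrist')[1].tolist())
E
```

```text
t: 1.75
ee_pos: [491.3, -178.2, 260.2]
orientation: [2.407, 2.017, 0.001]
ft_force: [0.8, -1.5, -0.5]
width: 87.7
grasp_force: 0.0
[ 491.26 -178.2   260.23] [2.41 2.02 0.  ] [ 0.9   0.09 -0.18 -0.    0.08 -0.06]
broad_gauge_grip [([261.0, 183.0, 310.0, 256.0], 0.56)]
narrow_gauge_grip []
rack [([250.0, 42.0, 323.0, 262.0], 0.63)]
gap_mouth []
[[0.983885191187869, 0.17339432759200243, 0.0436387181310967, 500.99519881946776], [-0.17880071677173762, 0.9547891465120848, 0.2375036618341601, -115.3283331502307], [-0.00048398669489878673, -0.2414789698123618, 0.9704059320177495, 421.63866158786044], [0.0, 0.0, 0.0, 1.0]]
```

View pics/w1.png

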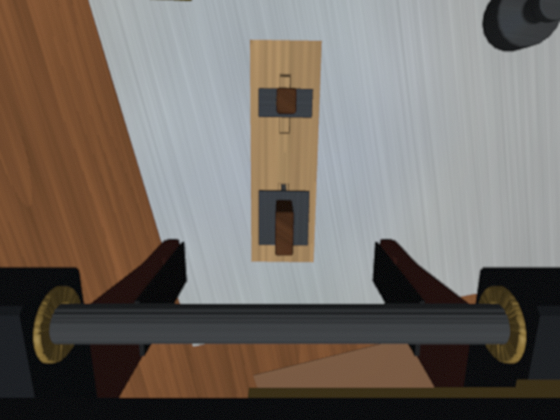

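The wrist view shows the broad grip's top at about (285,217), its collar at (259–310, 190–245), the narrow gauge at (286,101), and the rack running along the image's vertical. I took it while the arm was still settling, so I'll retake it at rest and take a second one from 60 mm away.

```bash
cat > look.py <<'E'
import sys; from h import *
f=sys.argv[1]; c=P('wrist'); im=snap('wrist',f); np.savez(f'pics/{f}.npz',K=c[0],W=c[1]); print(ctrl.get_obs()['ee_pos'].round(1),ctrl.get_obs()['orientation'].round(3),abs(ctrl.get_obs()['qvel']).max().round(3))
for l in sys.argv[2:]: print(l,[(np.round(r['rect'],1).tolist(),round(r['score'],2)) for r in ctrl.look_for('wrist',l)][:3])
E
python3 look.py w2 broad_gauge_grip narrow_gauge_grip
python3 -m creep '[{"translation":[-30,0,0],"angular":[0,0,0],"jaw":1},{"translation":[-60,0,0],"angular":[0,0,0],"jaw":1},{"translation":[-60,0,0],"angular":[0,0,0],"jaw":1},{"translation":[-60,0,0],"angular":[0,0,0],"jaw":1},{"translation":[-60,0,0],"angular":[0,0,0],"jaw":1},{"translation":[-60,0,0],"angular":[0,0,0],"jaw":1},{"translation":[-60,0,0],"angular":[0,0,0],"jaw":1},{"translation":[-60,0,0],"angular":[0,0,0],"jaw":1}]' | head -3
python3 look.py w3 broad_gauge_grip narrow_gauge_grip
python3 - <<'E'
import cv2,numpy as np
a=cv2.imread('pics/w2.png')[160:280,230:340];b=cv2.imread('pics/w3.png')[60:180,230:340]
c=np.hstack([cv2.resize(x,None,fx=3.6,fy=4.8,interpolation=2) for x in (a,b)]);cv2.imwrite('pics/c1.png',c);print(c.shape)
E
```

```text
[ 489.7 -180.6  259.5] [-2.413e+00 -2.011e+00  1.000e-03] 0.018
broad_gauge_grip [([261.8, 180.8, 309.6, 252.7], 0.9)]
narrow_gauge_grip [([260.6, 84.1, 314.1, 118.6], 0.97)]
t: 3.15
ee_pos: [479.6, -238.7, 259.7]
orientation: [2.412, 2.013, 0.0]
[ 479.6 -238.7  259.7] [2.412 2.013 0.   ] 0.003
broad_gauge_grip [([261.1, 122.8, 311.6, 186.2], 0.79)]
narrow_gauge_grip [([257.5, 0.0, 314.6, 54.6], 0.84)]
(576, 792, 3)
```

View pics/c1.png

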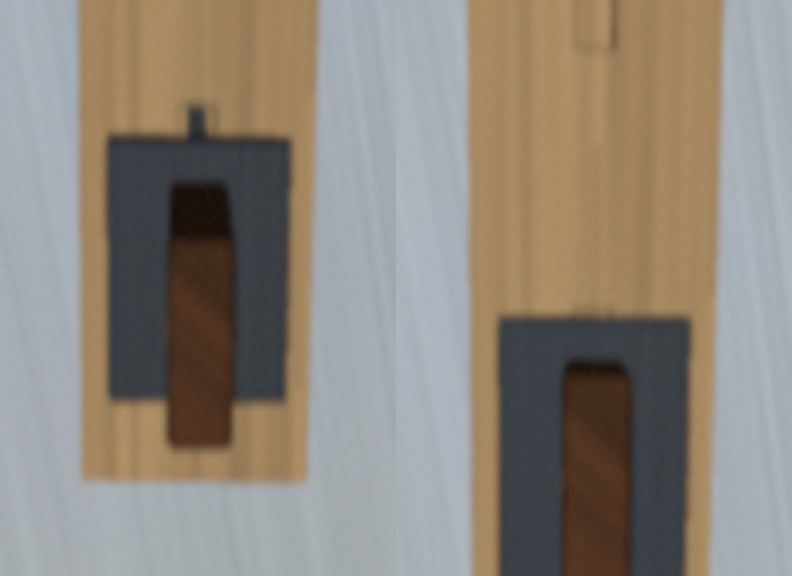

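The crop of both views shows the grip's flat top at columns 277–295. Its far edge is at row 209.6 in w2 and 138.1 in w3, and the collar's far edge is at rows 188.5 and 126.3. I'll triangulate these.

```bash
python3 - <<'E'
from h import *
np.set_printoptions(precision=1,suppress=True)
C={}
for f in('w2','w3'):
    z=np.load(f'pics/{f}.npz'); C[f]=(z['K'],z['W'],0)
for k,a,b in [('gripfar',(285.8,209.6),(285.7,138.1)),('collarfar',(285.3,188.5),(285,126.25)),('narrowrect far',(287.3,84.1),(286,0))][:2]:
    print(k,tri([ray('',a,C['w2']),ray('',b,C['w3'])]))
def pl(f,uv,z): o,d=ray('',uv,C[f]); return o+d*(z-o[2])/d[2]
def yaw(p,q): d=p-q; return np.degrees(np.arctan2(d[1],d[0])),np.linalg.norm(d)
L=lambda x,y:(230+x/3.6,160+y/4.8)
g=[pl('w2',L(*p),121) for p in[(168,238),(234,238),(231,446),(168,446)]]
print('grip top',np.mean(g,0),yaw((g[0]+g[1])/2,(g[2]+g[3])/2),'wid',np.linalg.norm(g[0]-g[1]))
c=[pl('w2',L(*p),71) for p in[(108,137),(291,138),(285,400),(109,400)]]
print('collar',np.mean(c,0),yaw(c[0],c[3]),yaw(c[1],c[2]),yaw(c[1],c[0]))
E
python3 -c "
from h import *
rel((485,-211,260),79.7)"
```

```text
gripfar [ 492.7 -191.   118.5]
collarfar [ 494.5 -183.1   65.9]
grip top [ 489.3 -209.4  121. ] (np.float64(79.4133202575667), np.float64(38.611547111878174)) wid 15.383034331789997
collar [ 489.5 -209.6   71. ] (np.float64(79.26580187738826), np.float64(55.776492143472545)) (np.float64(79.16333456034128), np.float64(55.56920427758664)) (np.float64(-10.533316017250721), np.float64(49.05576155814934))
shift [28.3  0.3 -0.3] turn [ 0.0001  0.     -0.    ]
```

```bash
python3 -c "
from h import *
rel((489.4,-209.5,81),79.3)"
```

```text
shift [ 30.6   4.4 178.7] turn [0.0001 0.     0.0069]
```

```bash
python3 -m creep '[{"translation":[15,2,30],"angular":[0,0,0.007],"jaw":1},{"translation":[30.6,4.4,60],"angular":[0,0,0.007],"jaw":1},{"translation":[30.6,4.4,95],"angular":[0,0,0.007],"jaw":1},{"translation":[30.6,4.4,125],"angular":[0,0,0.007],"jaw":1},{"translation":[30.6,4.4,150],"angular":[0,0,0.007],"jaw":1},{"translation":[30.6,4.4,168],"angular":[0,0,0.007],"jaw":1},{"translation":[30.6,4.4,178.5],"angular":[0,0,0.007],"jaw":1},{"translation":[30.6,4.4,178.5],"angular":[0,0,0.007],"jaw":1}]'
python3 -m creep '[{"translation":[0,0,0],"angular":[0,0,0],"jaw":0},{"translation":[0,0,0],"angular":[0,0,0],"jaw":0},{"translation":[0,0,0],"angular":[0,0,0],"jaw":0},{"translation":[0,0,0],"angular":[0,0,0],"jaw":0},{"translation":[0,0,0],"angular":[0,0,0],"jaw":0},{"translation":[0,0,0],"angular":[0,0,0],"jaw":0},{"translation":[0,0,0],"angular":[0,0,0],"jaw":0},{"translation":[0,0,0],"angular":[0,0,0],"jaw":0}]'
```

```text
t: 4.3
ee_pos: [489.2, -209.5, 80.8]
orientation: [-2.419, -2.004, 0.0]
ft_force: [-0.1, -0.1, 1.0]
width: 87.7
grasp_force: 0.0
t: 5.3
ee_pos: [489.3, -209.6, 81.2]
orientation: [-2.419, -2.004, 0.0]
ft_force: [0.1, -0.5, -0.1]
width: 15.7
grasp_force: 30.0
```

```bash
python3 -m creep '[{"translation":[0,0,-10],"angular":[0,0,0],"jaw":0},{"translation":[0,0,-28],"angular":[0,0,0],"jaw":0},{"translation":[0,0,-50],"angular":[0,0,0],"jaw":0},{"translation":[0,0,-75],"angular":[0,0,0],"jaw":0},{"translation":[0,0,-100],"angular":[0,0,0],"jaw":0},{"translation":[0,0,-125],"angular":[0,0,0],"jaw":0},{"translation":[0,0,-145],"angular":[0,0,0],"jaw":0},{"translation":[0,0,-155],"angular":[0,0,0],"jaw":0}]'
python3 -c "
from h import *
rel((500,10,236),79.3)"
```

```text
t: 6.3
ee_pos: [489.8, -209.8, 238.5]
orientation: [2.417, 2.003, 0.002]
ft_force: [1.2, -0.5, -1.4]
width: 16.0
grasp_force: 30.0
shift [217.8 -30.9   2.2] turn [ 0.0028  0.0006 -0.0002]
```

```bash
python3 -m creep '[{"translation":[20,-3,0],"angular":[0,0,0],"jaw":0},{"translation":[60,-8,0],"angular":[0,0,0],"jaw":0},{"translation":[105,-15,0],"angular":[0,0,0],"jaw":0},{"translation":[150,-21,0],"angular":[0,0,0],"jaw":0},{"translation":[190,-27,0],"angular":[0,0,0],"jaw":0},{"translation":[212,-30,0],"angular":[0,0,0],"jaw":0},{"translation":[218,-31,0],"angular":[0,0,0],"jaw":0},{"translation":[218,-31,0],"angular":[0,0,0],"jaw":0}]'
python3 look.py w4 gap_mouth broad_gauge_grip
python3 -m creep '[{"translation":[20,0,0],"angular":[0,0,0],"jaw":0},{"translation":[50,0,0],"angular":[0,0,0],"jaw":0},{"translation":[70,0,0],"angular":[0,0,0],"jaw":0},{"translation":[70,0,0],"angular":[0,0,0],"jaw":0},{"translation":[70,0,0],"angular":[0,0,0],"jaw":0},{"translation":[70,0,0],"angular":[0,0,0],"jaw":0},{"translation":[70,0,0],"angular":[0,0,0],"jaw":0},{"translation":[70,0,0],"angular":[0,0,0],"jaw":0}]'
python3 look.py w5 gap_mouth broad_gauge_grip
python3 - <<'E'
import cv2,numpy as np
a=cv2.imread('pics/w4.png')[0:150,210:370];b=cv2.imread('pics/w5.png')[60:210,210:370]
c=np.hstack([cv2.resize(x,None,fx=2.5,fy=4,interpolation=2) for x in (a,b)]);cv2.imwrite('pics/c2.png',c)
E
```

```text
t: 7.3
ee_pos: [498.9, 10.7, 235.7]
orientation: [-2.418, -2.005, 0.001]
ft_force: [-0.1, 0.1, -0.9]
width: 15.7
grasp_force: 30.0
[499.   10.2 235.8] [-2.419e+00 -2.004e+00  1.000e-03] 0.017
gap_mouth [([201.8, 0.0, 333.3, 118.2], 0.55)]
broad_gauge_grip [([228.8, 180.7, 331.2, 350.1], 0.82)]
t: 8.45
ee_pos: [512.4, 78.9, 236.2]
orientation: [2.42, 2.004, -0.0]
ft_force: [-0.0, -0.4, -1.0]
width: 15.7
grasp_force: 30.0
[512.4  79.  236.2] [2.419 2.004 0.   ] 0.004
gap_mouth [([204.3, 57.5, 330.0, 185.7], 0.55)]
broad_gauge_grip [([229.5, 182.3, 328.8, 349.2], 0.8)]
```

View pics/w5.png

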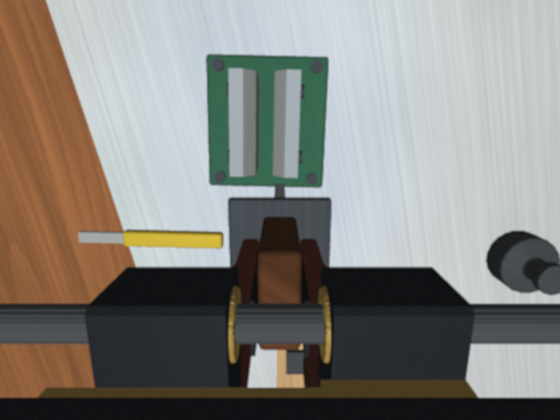

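View pics/c2.png

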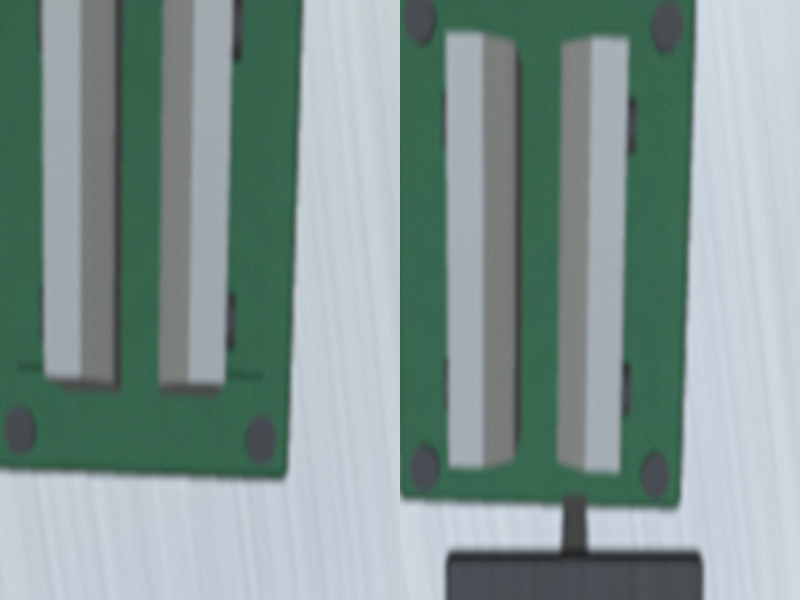

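The wrist view shows the trimmer at (208–328, 55–187) with both cheek tops sharp, and the gauge held square with its blade tip at about (280,190). I'll measure the cheek corners in w4 and w5, plus the held gauge's offset.

```bash
python3 - <<'E'
from h import *
np.set_printoptions(precision=1,suppress=True)
C={}
for f in('w4','w5'):
    z=np.load(f'pics/{f}.npz'); C[f]=(z['K'],z['W'],0)
L5=lambda x,y:(210+(x-400)/2.5,60+y/4); L4=lambda x,y:(210+x/2.5,y/4)
for a,b in [((44,377),(449,467)),((81,379),(485,468)),((190,383),(585,471)),((224,384),(620,472))]:
    print(tri([ray('',L4(*a),C['w4']),ray('',L5(*b),C['w5'])]))
def pl(f,uv,z): o,d=ray('',uv,C[f]); return o+d*(z-o[2])/d[2]
q=[pl('w5',L5(*p),75) for p in [(446,30),(483,33),(592,37),(629,37),(449,467),(485,468),(585,471),(620,472)]]
print(np.array(q)); f=np.mean(q[:4],0);n=np.mean(q[4:],0);d=f-n
print('mid',(f+n)/2,'yaw',np.degrees(np.arctan2(d[1],d[0])),np.linalg.norm(d),np.linalg.norm(q[0]-q[3]),np.linalg.norm(q[1]-q[2]))
e=q[3]-q[0];g=q[7]-q[4]; print('cross yaw',[np.degrees(np.arctan2(v[1],v[0]))+90 for v in(e,g)])
# held gauge: collar far edge in w5, collar top z = TCP+15-25=~TCP-10
z=C['w5']; tz=236.2-10
for uv in [(229.5,198),(330,198),(280,192)]: print(pl('w5',uv,tz if uv[0]!=280 else 236.2-71))
E
python3 -c "
from h import *
rel((0,0,0),79.3)"
```

```text
[471.2 101.5  75.3]
[483.4  98.9  74.6]
[518.5  91.5  74.2]
[530.2  89.1  74.3]
[[490.1 190.3  75. ]
 [501.9 187.4  75. ]
 [537.1 180.   75. ]
 [549.1 177.7  75. ]
 [471.3 101.5  75. ]
 [483.7  98.9  75. ]
 [518.3  91.7  75. ]
 [530.4  89.2  75. ]]
mid [510.2 139.6  75. ] yaw 78.12939219106224 90.48413731223745 60.315084208108765 35.933235768013205
cross yaw [np.float64(77.98797610911627), np.float64(78.22242657713188)]
[493.6 111.1 226.2]
[540.6 102.2 226.2]
[515.6  97.5 165.2]
shift [-173.  -488.8  236.2] turn [ 0.     -0.     -0.0004]
```

```bash
python3 -c "
from h import *
rel((510.2,139.6,160),78.1)"
```

```text
shift [ 59.  -13.4  76.2] turn [ 0.     -0.      0.0206]
```

```bash
python3 -m creep '[{"translation":[15,-3,0],"angular":[0,0,0.02],"jaw":0},{"translation":[40,-9,0],"angular":[0,0,0.02],"jaw":0},{"translation":[59,-13.4,0],"angular":[0,0,0.02],"jaw":0},{"translation":[59,-13.4,20],"angular":[0,0,0.02],"jaw":0},{"translation":[59,-13.4,45],"angular":[0,0,0.02],"jaw":0},{"translation":[59,-13.4,65],"angular":[0,0,0.02],"jaw":0},{"translation":[59,-13.4,76],"angular":[0,0,0.02],"jaw":0},{"translation":[59,-13.4,76],"angular":[0,0,0.02],"jaw":0}]'
python3 - <<'E'
from h import *
np.set_printoptions(precision=1,suppress=True)
a=snap('side','s1');b=snap('scene','c3'); o=ctrl.get_obs(); print(o['ee_pos'],o['orientation'])
cv2.imwrite('pics/cc.png',np.hstack([cv2.resize(x[:,:,::-1],(400,600),interpolation=2) for x in (a[190:340,210:310],b[90:240,290:390])]))
rel((510.2,139.6,91),78.1)
E
```

```text
t: 9.6
ee_pos: [509.9, 139.7, 159.7]
orientation: [-2.438, -1.98, 0.002]
ft_force: [-0.4, 1.0, -2.0]
width: 15.8
grasp_force: 30.0
[510.7 139.8 160.7] [2.4 2.  0. ]
shift [-0.3 -0.4 69.7] turn [ 0. -0.  0.]
```

View pics/cc.png

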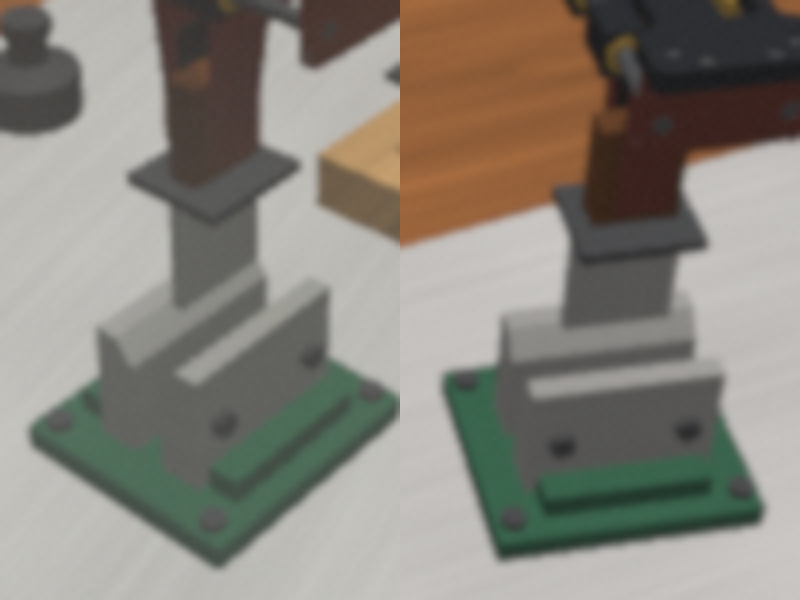

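Both crops show the gauge upright and in line, with its blade over the gap between the cheeks. Next I lower it most of the way.

```bash
python3 -m creep '[{"translation":[0,0,6],"angular":[0,0,0],"jaw":0},{"translation":[0,0,14],"angular":[0,0,0],"jaw":0},{"translation":[0,0,22],"angular":[0,0,0],"jaw":0},{"translation":[0,0,30],"angular":[0,0,0],"jaw":0},{"translation":[0,0,38],"angular":[0,0,0],"jaw":0},{"translation":[0,0,46],"angular":[0,0,0],"jaw":0},{"translation":[0,0,52],"angular":[0,0,0],"jaw":0},{"translation":[0,0,52],"angular":[0,0,0],"jaw":0}]'
```

```text
t: 10.7
ee_pos: [509.9, 139.6, 107.6]
orientation: [-2.439, -1.98, 0.001]
ft_force: [-0.2, -0.2, -1.1]
width: 15.7
grasp_force: 30.0
```

```bash
python3 -m creep '[{"translation":[0,0,4],"angular":[0,0,0],"jaw":0},{"translation":[0,0,8],"angular":[0,0,0],"jaw":0},{"translation":[0,0,11],"angular":[0,0,0],"jaw":0},{"translation":[0,0,13],"angular":[0,0,0],"jaw":0},{"translation":[0,0,14],"angular":[0,0,0],"jaw":0},{"translation":[0,0,15],"angular":[0,0,0],"jaw":0},{"translation":[0,0,15],"angular":[0,0,0],"jaw":0},{"translation":[0,0,15],"angular":[0,0,0],"jaw":0}]'
```

```text
t: 11.7
ee_pos: [510.3, 139.6, 93.2]
orientation: [2.439, 1.98, 0.0]
ft_force: [-0.5, -0.3, -1.9]
width: 15.7
grasp_force: 30.0
```

```bash
python3 -m creep '[{"translation":[0,0,0.5],"angular":[0,0,0],"jaw":0},{"translation":[0,0,1],"angular":[0,0,0],"jaw":0},{"translation":[0,0,1.5],"angular":[0,0,0],"jaw":0},{"translation":[0,0,2],"angular":[0,0,0],"jaw":0},{"translation":[0,0,2],"angular":[0,0,0],"jaw":0},{"translation":[0,0,2],"angular":[0,0,0],"jaw":0},{"translation":[0,0,2],"angular":[0,0,0],"jaw":0},{"translation":[0,0,2],"angular":[0,0,0],"jaw":0}]'
```

```text
t: 12.7
ee_pos: [510.2, 139.6, 91.2]
orientation: [-2.439, -1.98, 0.0]
ft_force: [0.3, -0.1, -1.5]
width: 16.1
grasp_force: 30.0
```

```bash
python3 -m creep '[{"translation":[0,0,0.5],"angular":[0,0,0],"jaw":0},{"translation":[0,0,1],"angular":[0,0,0],"jaw":0},{"translation":[0,0,1.5],"angular":[0,0,0],"jaw":0},{"translation":[0,0,1.5],"angular":[0,0,0],"jaw":0},{"translation":[0,0,1.5],"angular":[0,0,0],"jaw":0},{"translation":[0,0,1.5],"angular":[0,0,0],"jaw":0},{"translation":[0,0,1.5],"angular":[0,0,0],"jaw":0},{"translation":[0,0,1.5],"angular":[0,0,0],"jaw":0}]'
```

```text
t: 13.7
ee_pos: [510.3, 139.6, 91.1]
orientation: [2.439, 1.98, 0.0]
ft_force: [-5.2, -0.8, 15.7]
width: 16.1
grasp_force: 30.0
```

Contact shows at the expected height, with 16 N upward. I'll ease off, release and retreat upward.

```bash
python3 -m creep '[{"translation":[0,0,-1],"angular":[0,0,0],"jaw":0},{"translation":[0,0,-1],"angular":[0,0,0],"jaw":0.5},{"translation":[0,0,-1],"angular":[0,0,0],"jaw":0.7},{"translation":[0,0,-1],"angular":[0,0,0],"jaw":0.7},{"translation":[0,0,-1],"angular":[0,0,0],"jaw":0.7},{"translation":[0,0,-1],"angular":[0,0,0],"jaw":0.7},{"translation":[0,0,-1],"angular":[0,0,0],"jaw":0.7},{"translation":[0,0,-1],"angular":[0,0,0],"jaw":0.7}]'
python3 -m creep '[{"translation":[0,0,-10],"angular":[0,0,0],"jaw":0.7},{"translation":[0,0,-30],"angular":[0,0,0],"jaw":0.7},{"translation":[0,0,-60],"angular":[0,0,0],"jaw":0.7},{"translation":[0,0,-90],"angular":[0,0,0],"jaw":0.7},{"translation":[-20,0,-115],"angular":[0,0,0],"jaw":0.7},{"translation":[-50,0,-130],"angular":[0,0,0],"jaw":0.7},{"translation":[-70,0,-135],"angular":[0,0,0],"jaw":0.7},{"translation":[-70,0,-135],"angular":[0,0,0],"jaw":0.7}]'
python3 look.py w6; python3 - <<'E'
from h import *
a=snap('side','s2');b=cv2.cvtColor(cv2.imread('pics/w6.png'),4)
cv2.imwrite('pics/cd.png',np.hstack([cv2.resize(x[:,:,::-1],(400,600),interpolation=2) for x in (a[190:340,210:310],b[30:210,210:330])]))
E
```

```text
t: 14.7
ee_pos: [510.2, 139.6, 90.7]
orientation: [-2.439, -1.98, 0.0]
ft_force: [-0.3, -0.3, 0.4]
width: 61.1
grasp_force: 0.0
t: 15.7
ee_pos: [495.7, 70.2, 226.0]
orientation: [2.441, 1.977, 0.001]
ft_force: [0.9, 0.4, 0.1]
width: 61.3
grasp_force: 0.0
[495.7  70.8 225.6] [-2.44  -1.978 -0.   ] 0.019
```

View pics/cd.png

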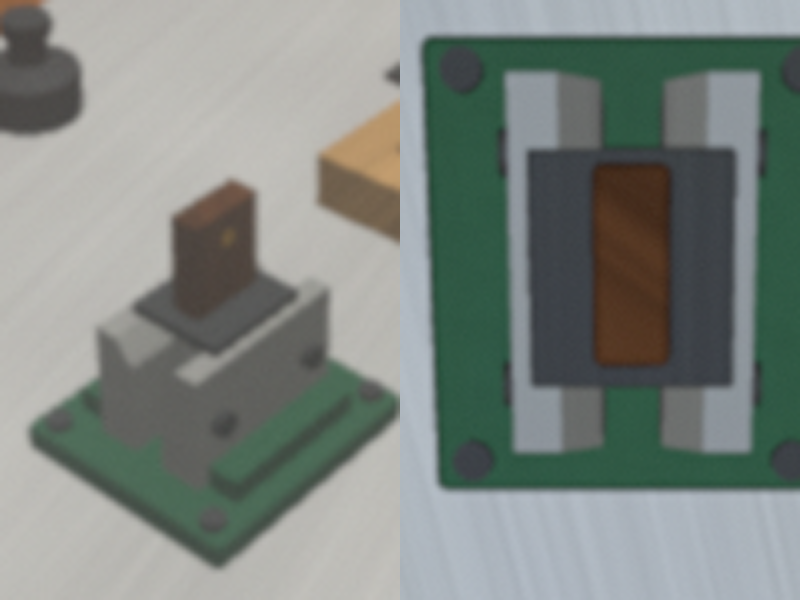

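The crops show the gauge standing upright and centred, collar flat on the cheeks and in line with the gap, with the gripper clear.

```bash
python3 -c "
from workcell import ctrl
print(ctrl.close_job())"
```

```text
the job is handed in; nothing more can be done
None
```

The broad gauge is standing released in the trimmer's gap, upright and centred with its collar flat on the cheeks; the narrow gauge was left untouched in the rack, and the job is handed in (no verdict was returned).

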